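Change over the tin on the filling station

TASK

At the bakery's filling station, take the finished cube tin out of the corner of the sloping plate and stand it in the free part of the shallow tray, then lay the empty oblong tin flat on the plate, its long sides along the plate's left fence (the one that runs up the slope away from the robot), and let go of it well clear of both fences so that it slides fully home into the corner by itself, without being pushed there. Once it is home, pull the jog stick fully over towards the robot and hold it there for a good second, so that the filling nozzle swings over the tin, then let go so that it springs back upright. Leave the round tins and the canister where they are.

Things in the scene. Friction and masses are not known exactly. Their poses are not given: they have to be found in the camera images.
- plate: Fixed non-stick grey plate, 180 x 180 mm clear, sloping about 25 deg straight down to its near left corner. Origin: that locating corner on the surface, where the inner faces of the two fences meet, 50 mm above the table. Own x runs up the slope along the left fence, y points out through the left fence (plate: x 0 to 180, y 0 to -180 mm), z is the upward normal. Tin friction 0.05 to 0.07.
- plate_home (a point): Point on the plate surface under the centre of a fully home oblong tin: plate x 55 mm, y -27 mm. The two fences (near fence along the plate's y axis, left fence along its x axis) stand 14 mm above the surface, are 6 mm thick and 180 mm long; the two upper edges are open.
- cube_tin: Open-topped straight-walled square tin, loose, 54 x 54 mm, 50 mm high, walls 3 mm, bare aluminium, 0.12 kg. Origin: centre of its underside; z up through its mouth; x and y normal to its sides. It starts home in the plate's corner, tilted with the plate.
- oblong_tin: Open-topped straight-walled oblong tin, loose, 110 mm (own x) x 54 mm (own y), 45 mm high, walls 3 mm, bare aluminium, about 0.13 to 0.25 kg. Origin: centre of its underside; z up. Starts upright on the table at the left, among the round tin and the canister. Its ends are alike.
- tray: Shallow aluminium tray, fixed, 170 mm (own x) x 130 mm (own y) outside, rim 12 mm high, walls 4 mm; its floor is about 4 mm above the table. Origin: centre of its underside; z up. Its +x half is taken by the small round tin, its -x half is free. Tray and stick pedestal stand at the right, one nearer and the other farther from the robot, either way round.
- small_tin: Bystander: small round open tin, rim radius 28 mm, 36 mm high, standing in the +x half of the tray. Origin: centre of its underside.
- round_tin: Bystander: round open tin, rim radius 42 mm, 45 mm high, on the table at the left. Origin: centre of its underside.
- canister: Bystander: closed round canister, radius 33 mm, 78 mm high, on the table at the left. Origin: centre of its underside.
- pedestal: Grey fixed control block, 90 x 90 mm, 50 mm high, that carries the jog stick. Origin: centre of its underside; own -x points roughly to the robot's side.
- stick_ball (a point): Centre of the black ball (30 mm diameter) at the top of the jog stick, 142 mm above the table when upright. The stick pivots 52 mm above the table over the pedestal's centre, 90 mm below the ball's centre.
- stick (a joint): Tilt of the jog stick in rad: 0 upright, positive when the ball goes to the pedestal's -x side (towards the robot), stops at +0.45 and -0.45. A spring (0.8 N m/rad, so about 4 N at the ball at the stop) returns it to 0 within about a second of letting go.
- nozzle_tip (a point): Tip of the filling nozzle, about 207 mm above the table, at the end of a 190 mm boom that turns on a 270 mm high column of 20 mm diameter standing beyond the plate's far edge. At rest the boom points to the left along the far edge of the plate; it is linked to the stick and swings over the plate's corner while the stick is pulled.
Things that resemble listed ones, but are neither listed nor needed, are in the scene too. What is shaped like the oblong_tin but green is not meant.

How it is judged:
On the way, in this order (a step that is already met when the one before it is completed fails the run):
1. the cube tin stands upright in the tray, let go (x of cube_tin in the frame of tray between -0.058 and 0.058 m and y of cube_tin in the frame of tray between -0.038 and 0.038 m and z of cube_tin in the frame of tray between -0.002 and 0.01 m and angle between cube_tin's own z axis and vertical below 0.08 rad and contact force between the fingers and cube_tin below 0.05 N), for 0.2 s.
2. the oblong tin, still held, is laid on the plate (within 12 mm of it), lengthwise along the left fence and over 15 mm clear of both fences (z of oblong_tin in the frame of plate between -0.004 and 0.012 m and x of oblong_tin in the frame of plate between 0.07 and 0.18 m and y of oblong_tin in the frame of plate between -0.18 and -0.042 m and angle between the x axis of oblong_tin and the x axis of plate, either way round below 0.35 rad and contact force between the fingers and oblong_tin above 0.5 N).
3. it is free of the fingers on the plate with its centre still more than 12 mm from home (contact force between the fingers and oblong_tin below 0.05 N and z of oblong_tin in the frame of plate below 0.012 m and distance between oblong_tin and plate_home above 0.012 m).
4. it has slid fully home, untouched (x of oblong_tin in the frame of plate between 0.05 and 0.06 m and y of oblong_tin in the frame of plate between -0.032 and -0.022 m and z of oblong_tin in the frame of plate between -0.004 and 0.005 m and angle between the x axis of oblong_tin and the x axis of plate, either way round below 0.06 rad and contact force between the fingers and oblong_tin below 0.05 N), for 0.2 s.
5. with the tin home, the stick is held over towards the robot (beyond 0.36 rad) for 0.8 s (x of oblong_tin in the frame of plate between 0.05 and 0.06 m and y of oblong_tin in the frame of plate between -0.032 and -0.022 m and z of oblong_tin in the frame of plate between -0.004 and 0.005 m and angle between the x axis of oblong_tin and the x axis of plate, either way round below 0.06 rad and value of joint stick above 0.36 rad), for 0.8 s.
At the end, for the whole second after the job is handed in: The oblong tin lies home in the plate's corner (centre within 5 mm of home along both fences, flat on the plate, lengthwise along the left fence within 0.06 rad), the cube tin stands upright inside the tray, both at rest and released, and the stick is back upright (within 0.06 rad) (all of step 1 and all of step 4 and value of joint stick between -0.06 and 0.06 rad and linear speed of each of oblong_tin, cube_tin below 0.02 m/s); the robot touches nothing.
It fails at once if a bystander (round tin, small tin or canister) is shifted by more than 30 mm or tipped by more than 0.5 rad (distance of any of round_tin, small_tin, canister from where it was at the start of the episode above 0.03 m or angle between any of round_tin, small_tin, canister's own z axis and vertical above 0.5 rad).
It fails at once if the fingers push the oblong tin (over 1 N) when it is within 6 mm of home (distance between oblong_tin and plate_home below 0.006 m and contact force between the fingers and oblong_tin above 1 N).
It also fails if it takes over 70 s, if anything falls off the work surface, if the arm or the gripper's body presses on something with over 40 N, if the wrist force passes 120 N, or if a joint passes its speed limit or range.

ROBOT

A 7-joint arm with a two-finger parallel gripper is mounted at the origin on the work surface. World frame = base frame: x ahead of the robot, y to its left, z up, the work surface at z = 0. Lengths are in m, angles in rad, forces in N, time in s.
With the tool pointing down it reaches from about 0.425 to 0.925 m from the base axis. Payload 6.8 kg.
Tool frame: the origin (TCP) lies on the mounting face of the last link; the fingertips stand 173 mm ahead of it and the grasp point (between the pads) lies 155 mm ahead of it; z points along the fingers, y is the line along which they close (so a half turn about z gives the same grasp; the last joint's range is limited). The gripper opens to 85 mm and grips with 20 to 120 N. Pads are 22 mm wide; open, the fingers measure 114 mm over their backs; the gripper's body (76 mm by 85 mm) begins 54 mm behind the grasp point. The pads swing forward as they close: fully open they stand 13 mm farther back than shut.
Start: joints at [-1.419, 0.477, 0.022, 1.555, -0.011, 1.109, -0.083], TCP at [0.173, 0.652, 0.405] pointing down, gripper open.
Joint ranges: [-2.96, 2.96], [-0.34, 2.1], [-1.41, 1.46], [0.24, 2.44], [-1.37, 4.51], [0.17, 1.92], [-2.96, 2.96]. Speed limits (rad/s): [2.39, 2.39, 3.14, 3.14, 3.14, 3.14, 3.14].

INTERFACE

Orientations are given as a rotation vector (axis times angle).
In Python, from bench import r gives the robot as it stands.
- The arm moves only by the tool arm_command, never from a script. Its argument "plan" is a list of rows, each an object of numbers: "claw": the closure, from 0 (fully open) to 1 (shut); "tx", "ty", "tz": the shift along the tool's x, y, z in m; "ax", "ay", "az": the turn, a rotation vector about the tool's x, y, z in degrees. A call has exactly 10 rows; each row shifts and turns the commanded pose from where the row before left it, along the tool's axes as they then stand; what a row does not reach is not made up. A row lasts 1/12 s, in which the tool goes at most 41.7 mm and 7.16 degrees, less where a joint would pass 70% of its speed; a pose out of reach is approached as far as the arm can. A call is refused whole if a number of a shift passes 0.0417 or a number of a turn 7.16, either way. A call with a gripper value outside its range is refused whole. The fingers move at their own pace and stop on an object; "squeeze" is the grip in N (left out, the last holds). Time passes only in rows, so rows that do not move let the fingers close, or fill a call up. It gives the time, the measured TCP pose, the force, the opening and the grip force at its end, in the units of the state.
- r.get_obs(): the state, without advancing time (a new reading comes with each control period).
- r.grab_frame(name): name is "scene" or "top"; returns the picture (480x640x3 uint8, red, green, blue); there is no depth.
- r.camera_model(name): a dict with "fx", "fy", "cx", "cy" (pixels), "position" and "orientation" of the camera in the world. Camera axes: x right, y up, looking along -z (the intrinsics and any distortion apply to the point x, -y, -z); pixel columns grow to the right and rows downward; lengths in m; the calibration is good to about 2 mm. A picture is of the moment at which its call begins. camera_model takes no time and is no camera call.
- r.hand_in(): hands the job in; it is judged then, once.
Trained networks look in the newest picture that a camera, given by its name, has taken for a name from the list of things; names that differ only in an ending like _2 or _b are one class to them, and where a whole thing is asked for, a point or a joint stands for the part that bears it (a point fixed in the world has none). Each returns a list of dicts, best first, with "confidence" (0 to 1); they miss things now and then, are a little off and sometimes report something else, mostly with a low value. They report only what shows in the picture. A call takes as long as a camera call. They do not tell look-alikes from the thing itself.
- r.boxes_of(target, camera): "location" ([x, y, z] in m, in the coordinates of the camera as it stood for that picture, good to about 4 mm: the middle of the surface that is visible of it).
- r.tip_of(target, camera): "location" ([x, y, z] in m, in the coordinates of the camera as it stood for that picture, good to about 4 mm: a listed point, or the origin of a listed thing).
The state is a dict: "clock": time; "joints": joint angles; "qvel": joint speeds; "tau": joint torques, N m; "tcp_pos": TCP position; "orientation": TCP orientation; "contact_force": force on the tool from outside, world axes, zero at the start; "moment": the same for the moment, N m; "grip_width": finger opening in m; "gripper_force": force on a finger pad.
Only numpy, scipy, OpenCV 4.12 (cv2) and the standard library are available. Lean on these libraries where they do the work, as an engineer would, in place of code of your own. Each camera call takes 0.05 s, during which the arm holds its last target. There are 200 camera calls.

## Working session

There is one attempt and no reset: what is moved stays moved. The work goes in short steps, Python scripts to look and compute and a tool call to move; the robot and the scene stay as the last step left them, time stands still between calls to the robot, and variables do not carry over. Pictures are saved under pics/ and viewed, at most 10 in all, crops included, and the job is handed in when it is done.

Besides the shell and the picture viewer there is one more tool, called after "Request:" by a JSON object that holds its "name" and its "arguments", one argument or row to a line. arm_command: Moves the arm, as the interface text tells. Its arguments: {"type":"object","properties":{"plan":{"type":"array","items":{"type":"object","properties":{"claw":{"type":"number"},"tx":{"type":"number"},"ty":{"type":"number"},"tz":{"type":"number"},"ax":{"type":"number"},"ay":{"type":"number"},"az":{"type":"number"}}}},"squeeze":{"type":"number"}},"required":["plan"]}

```bash
mkdir -p pics; ls; cat > h.py <<'E'
import numpy as np, cv2
from scipy.spatial.transform import Rotation as R
from bench import r
def cam(n):
    m=r.camera_model(n); o=np.array(m['orientation'],float)
    Rm=R.from_rotvec(o).as_matrix() if o.shape==(3,) else (o if o.shape==(3,3) else R.from_quat(o).as_matrix())
    return m,Rm,np.array(m['position'])
def w(n,p): m,Rm,t=cam(n); return Rm@np.array(p)+t
def px(n,p):
    m,Rm,t=cam(n); c=Rm.T@(np.array(p)-t); return m['cx']+m['fx']*c[0]/-c[2], m['cy']+m['fy']*(-c[1])/-c[2]
def onz(n,u,v,z):
    m,Rm,t=cam(n); d=Rm@np.array([(u-m['cx'])/m['fx'],-(v-m['cy'])/m['fy'],-1]); return t+d*(z-t[2])/d[2]
def snap(n,f):
    im=r.grab_frame(n); cv2.imwrite('pics/'+f,cv2.cvtColor(np.asarray(im),cv2.COLOR_RGB2BGR)); return im
E
python3 - <<'E'
from h import *
np.set_printoptions(precision=4,suppress=True)
for n in('scene','top'):
    snap(n,n+'0.png'); print(n,r.camera_model(n))
    for t in ['plate','plate_home','cube_tin','oblong_tin','tray','small_tin','round_tin','canister','pedestal','stick_ball','nozzle_tip']:
        for d in r.tip_of(t,n)[:3]:
            p=w(n,d['location']); print(t,round(d['confidence'],2),p,np.round(px(n,p)))
print(r.get_obs())
E
```

```text
pics
scene {'fx': 566.8120465617662, 'fy': 566.8120465617662, 'cx': 314.48645392485435, 'cy': 235.54502149704334, 'position': array([ 1.4291, -0.5753,  1.132 ]), 'orientation': array([0.786 , 0.3851, 0.8872])}
plate 0.68 [ 0.4451 -0.2793  0.0043] [177. 311.]
plate 0.66 [0.4746 0.0914 0.0514] [301. 248.]
plate_home 0.69 [0.5256 0.0642 0.0762] [303. 256.]
cube_tin 0.84 [0.5005 0.0619 0.0657] [297. 254.]
cube_tin 0.48 [ 0.4426 -0.2781 -0.0005] [178. 312.]
oblong_tin 0.78 [ 0.5284  0.3438 -0.0003] [380. 237.]
oblong_tin 0.68 [ 0.4451 -0.2764  0.0016] [178. 311.]
oblong_tin 0.58 [0.5338 0.5025 0.0017] [419. 218.]
tray 0.58 [ 0.4043 -0.2996 -0.0012] [164. 306.]
small_tin 0.65 [ 0.4453 -0.2771  0.0027] [178. 311.]
round_tin 0.74 [ 0.366   0.3495 -0.0038] [347. 210.]
canister 0.96 [ 0.4103  0.2452 -0.0007] [330. 229.]
pedestal 0.74 [ 0.4419 -0.2776  0.0029] [177. 310.]
pedestal 0.61 [ 0.5717 -0.2929 -0.0037] [196. 348.]
stick_ball 0.67 [ 0.5762 -0.2951  0.1405] [188. 311.]
nozzle_tip 0.84 [0.7053 0.1708 0.209 ] [382. 240.]
top {'fx': 506.3344812715877, 'fy': 506.3344812715877, 'cx': 316.9313
[... 725 characters left out ...]
.2918 -0.0037] [492. 242.]
stick_ball 0.62 [ 0.5767 -0.2893  0.1401] [513. 231.]
stick_ball 0.52 [ 0.4102  0.2469 -0.0052] [257. 311.]
nozzle_tip 0.69 [0.7045 0.1721 0.2063] [285. 158.]
{'clock': 1.2, 'joints': array([-1.4191,  0.477 ,  0.0224,  1.5554, -0.0115,  1.1093, -0.0831]), 'qvel': array([ 0.0011, -0.001 , -0.0019, -0.0002,  0.0021,  0.0004,  0.0003]), 'tau': array([  0.0005, -59.6319,   1.606 , -28.1544,   0.0123,   0.0016,
        -0.    ]), 'tcp_pos': array([0.1734, 0.6524, 0.4047]), 'orientation': array([0.407 , 3.1151, 0.0001]), 'contact_force': array([-0.0692,  0.0373,  0.1807]), 'moment': array([0.0154, 0.0241, 0.0073]), 'gripper_force': 0.0, 'grip_width': 0.08559574294672209}
```

View pics/top0.png

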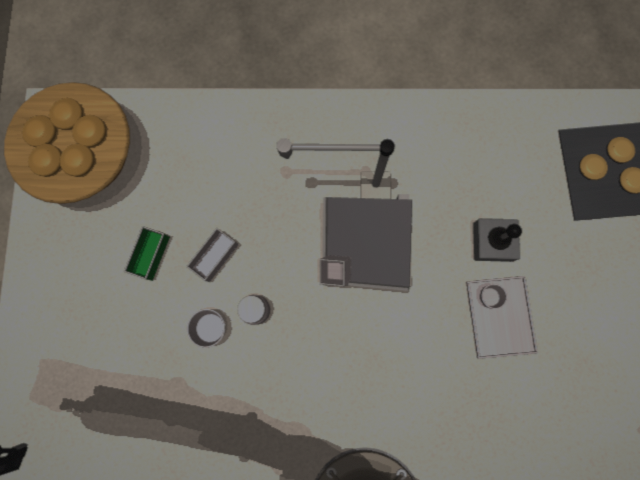

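View pics/scene0.png

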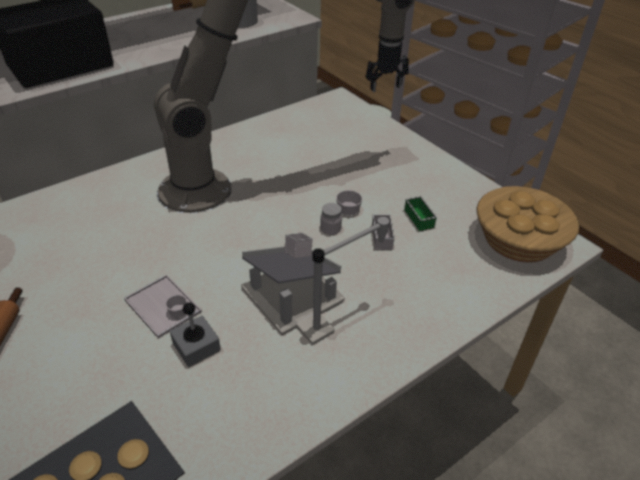

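Look-alikes for the oblong tin: bare aluminium at top (214,255) and green at (148,254). I choose the aluminium one. Next I'll take close crops with model overlays.

```bash
cat >> h.py <<'E'
a=np.radians(25)
def plateR(yaw): # tilt raising the (x,-y) diagonal
    d=np.array([1,-1,0])/2**.5; ax=np.cross(d,[0,0,1]); return R.from_rotvec([0,0,yaw])*R.from_rotvec(ax*a)
def box(c,yaw,l,wd,h): 
    return [c+R.from_euler('z',yaw).apply([sx*l/2,sy*wd/2,0])+[0,0,h] for sx,sy in((1,1),(1,-1),(-1,-1),(-1,1))]
E
python3 - <<'E'
from h import *
im=cv2.imread('pics/top0.png')
def crop(u,v,s,k,polys=()):
    c=cv2.resize(im[v-s:v+s,u-s:u+s],None,fx=k,fy=k,interpolation=cv2.INTER_CUBIC)
    c=cv2.convertScaleAbs(c,alpha=1.5)
    for q,col in polys:
        P=np.array([[(px('top',p)[0]-u+s+.5)*k,(px('top',p)[1]-v+s+.5)*k] for p in q],np.int32); cv2.polylines(c,[P],True,col,1)
    return c
Rp=plateR(0.0); print(Rp.as_matrix().round(3))
O=np.mean([np.array([.529,.063,.074])-Rp.apply([.055,-.027,0]),np.array([.502,.0635,.064])-Rp.apply([.027,-.027,0])],0);print(O)
O[2]=.05
pl=[O+Rp.apply(p) for p in([0,0,0],[.18,0,0],[.18,-.18,0],[0,-.18,0])]
A=crop(368,244,60,6.667,[(pl,(0,255,0))])[:400,:400]
# tin: top edge at 0.045; guess yaw
B=crop(214,255,30,6.667,[(box(np.array([.532,.346,0]),-.6,.11,.054,.045),(0,255,0))])[:400,:400]
C=crop(501,315,50,8/2,[(box(np.array([.4045,-.299,0]),.05,.17,.13,.012),(0,255,0))])[:400,:400]
D=crop(497,240,30,6.667,[(box(np.array([.576,-.292,0]),0.0,.09,.09,.05),(0,255,0))])[:400,:400]
f=lambda x:cv2.resize(x,(400,300) if 0 else (400,400))
out=np.vstack([np.hstack([f(A),f(B)]),np.hstack([f(C),f(D)])]); out=cv2.resize(out,(600,600)); cv2.imwrite('pics/c1.png',out)
E
```

```text
[[ 0.953  0.047 -0.299]
 [ 0.047  0.953  0.299]
 [ 0.299 -0.299  0.906]]
[0.47768554 0.08706446 0.04867914]
```

View pics/c1.png

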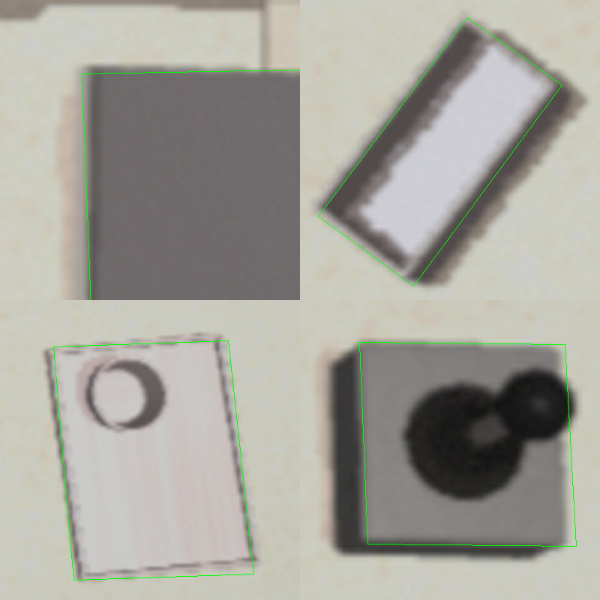

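The crops confirm the aluminium oblong tin: its outline fits at yaw −0.6. The tray, with the small tin in its far half, and the pedestal also fit within about 3 mm. Next is a finer check of the plate, plus the move helper.

```bash
cat >> h.py <<'E'
from scipy.linalg import logm,expm
np.set_printoptions(precision=4,suppress=True)
def rowto(g,Rt,n=10,start=None):
    """constant row to bring the grasp point to g with tool rotation Rt; start: (tcp pos, Rot)"""
    o=r.get_obs(); p,Rc=start or (o['tcp_pos'],R.from_rotvec(o['orientation']))
    A=np.eye(4);A[:3,:3]=Rc.as_matrix();A[:3,3]=p
    B=np.eye(4);B[:3,:3]=Rt.as_matrix();B[:3,3]=np.array(g)-Rt.apply([0,0,.155])
    E=np.real(expm(logm(np.linalg.inv(A)@B)/n))
    print('t',E[:3,3],'deg',np.degrees(R.from_matrix(E[:3,:3]).as_rotvec()).round(2),'n',n,'tcp',B[:3,3])
    return B[:3,3],Rt
def down(yaw): return R.from_euler('z',yaw)*R.from_matrix(np.diag([-1.,1,-1]))
def ptool(yaw): return plateR(yaw)*R.from_matrix(np.diag([-1.,1,-1]))
O=np.array([.4777,.0871,.05]); PY=0.0
def P(x,y,z): return O+plateR(PY).apply([x,y,z])
E
python3 - <<'E'
from h import *
im=cv2.imread('pics/top0.png')
def crop(im,n,u,v,s,k,polys):
    c=cv2.convertScaleAbs(cv2.resize(im[v-s:v+s,u-s:u+s],None,fx=k,fy=k,interpolation=cv2.INTER_CUBIC),alpha=1.6)
    for q in polys:
        Q=np.array([[(px(n,p)[0]-u+s+.5)*k,(px(n,p)[1]-v+s+.5)*k] for p in q],np.int32); cv2.polylines(c,[Q],True,(0,255,0),1)
    return c
sq=lambda l,b,z:[P(0,0,z),P(l,0,z),P(l,-b,z),P(0,-b,z)]
polys=[sq(.18,.18,0),sq(.18,.18,.014),sq(.054,.054,.05)]
A=crop(im,'top',368,244,52,4,polys); B=crop(cv2.imread('pics/scene0.png'),'scene',297,262,52,4,polys)
cv2.imwrite('pics/c2.png',np.hstack([A,B])[:, :832][:,:]); o=cv2.resize(np.hstack([A,B]),(800,400)); cv2.imwrite('pics/c2.png',o)
s=rowto([.45,.40,.19],down(0)); rowto(P(.027,-.027,.11),ptool(PY),start=s)
E
```

```text
t [-0.0311 -0.0211  0.006 ] deg [ 0.    0.   -1.49] n 10 tcp [0.45  0.4   0.345]
t [ 0.0034 -0.0251  0.007 ] deg [ 1.77 -1.77 -0.  ] n 10 tcp [0.423  0.1418 0.3063]
```

View pics/c2.png

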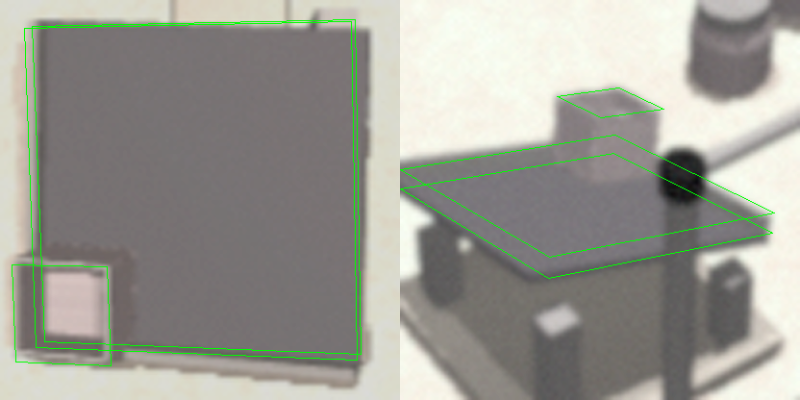

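Both views agree to about 3 mm. The plate is turned about −0.04 rad and the cube lies about 2 mm farther in x, so I'll update the frame and start moving.

```bash
cat >> h.py <<'E'
PY=-0.04
_C=np.array([.4777,.0871,.05])+plateR(0).apply([.027,-.027,0])+[.002,-.001,0]
O=_C-plateR(PY).apply([.027,-.027,0]); O[2]=.05
E
python3 -c "
from h import *; print(O)"
```

```text
[0.4807 0.0871 0.05  ]
```

Request:
{"name": "arm_command", "arguments": {
  "plan": [
    {"tx":-0.0311,"ty":-0.0211,"tz":0.006,"az":-1.49,"claw":0},
    {"tx":-0.0311,"ty":-0.0211,"tz":0.006,"az":-1.49,"claw":0},
    {"tx":-0.0311,"ty":-0.0211,"tz":0.006,"az":-1.49,"claw":0},
    {"tx":-0.0311,"ty":-0.0211,"tz":0.006,"az":-1.49,"claw":0},
    {"tx":-0.0311,"ty":-0.0211,"tz":0.006,"az":-1.49,"claw":0},
    {"tx":-0.0311,"ty":-0.0211,"tz":0.006,"az":-1.49,"claw":0},
    {"tx":-0.0311,"ty":-0.0211,"tz":0.006,"az":-1.49,"claw":0},
    {"tx":-0.0311,"ty":-0.0211,"tz":0.006,"az":-1.49,"claw":0},
    {"tx":-0.0311,"ty":-0.0211,"tz":0.006,"az":-1.49,"claw":0},
    {"tx":-0.0311,"ty":-0.0211,"tz":0.006,"az":-1.49,"claw":0}
  ]
}}

```text
invalid input at $.plan[0]: expected keys claw, tx, ty, tz, ax, ay, az
```

All keys required.

Request:
{"name": "arm_command", "arguments": {
  "plan": [
    {"tx":-0.0311,"ty":-0.0211,"tz":0.006,"ax":0,"ay":0,"az":-1.49,"claw":0},
    {"tx":-0.0311,"ty":-0.0211,"tz":0.006,"ax":0,"ay":0,"az":-1.49,"claw":0},
    {"tx":-0.0311,"ty":-0.0211,"tz":0.006,"ax":0,"ay":0,"az":-1.49,"claw":0},
    {"tx":-0.0311,"ty":-0.0211,"tz":0.006,"ax":0,"ay":0,"az":-1.49,"claw":0},
    {"tx":-0.0311,"ty":-0.0211,"tz":0.006,"ax":0,"ay":0,"az":-1.49,"claw":0},
    {"tx":-0.0311,"ty":-0.0211,"tz":0.006,"ax":0,"ay":0,"az":-1.49,"claw":0},
    {"tx":-0.0311,"ty":-0.0211,"tz":0.006,"ax":0,"ay":0,"az":-1.49,"claw":0},
    {"tx":-0.0311,"ty":-0.0211,"tz":0.006,"ax":0,"ay":0,"az":-1.49,"claw":0},
    {"tx":-0.0311,"ty":-0.0211,"tz":0.006,"ax":0,"ay":0,"az":-1.49,"claw":0},
    {"tx":-0.0311,"ty":-0.0211,"tz":0.006,"ax":0,"ay":0,"az":-1.49,"claw":0}
  ]
}}

```text
clock: 2.03
tcp_pos: [0.4516, 0.3985, 0.3447]
orientation: [-0.003, 3.141, 0.001]
contact_force: [0.8, 0.8, -0.5]
grip_width: 0.0851
gripper_force: 0.0
```

```bash
python3 -c "
from h import *; rowto(P(.027,-.027,.11),ptool(PY))"
```

```text
t [ 0.0026 -0.0248  0.0071] deg [ 1.81 -1.73  0.23] n 10 tcp [0.4282 0.1439 0.3063]
```

Request:
{"name": "arm_command", "arguments": {
  "plan": [
    {"tx":0.0026,"ty":-0.0248,"tz":0.0071,"ax":1.81,"ay":-1.73,"az":0.23,"claw":0},
    {"tx":0.0026,"ty":-0.0248,"tz":0.0071,"ax":1.81,"ay":-1.73,"az":0.23,"claw":0},
    {"tx":0.0026,"ty":-0.0248,"tz":0.0071,"ax":1.81,"ay":-1.73,"az":0.23,"claw":0},
    {"tx":0.0026,"ty":-0.0248,"tz":0.0071,"ax":1.81,"ay":-1.73,"az":0.23,"claw":0},
    {"tx":0.0026,"ty":-0.0248,"tz":0.0071,"ax":1.81,"ay":-1.73,"az":0.23,"claw":0},
    {"tx":0.0026,"ty":-0.0248,"tz":0.0071,"ax":1.81,"ay":-1.73,"az":0.23,"claw":0},
    {"tx":0.0026,"ty":-0.0248,"tz":0.0071,"ax":1.81,"ay":-1.73,"az":0.23,"claw":0},
    {"tx":0.0026,"ty":-0.0248,"tz":0.0071,"ax":1.81,"ay":-1.73,"az":0.23,"claw":0},
    {"tx":0.0026,"ty":-0.0248,"tz":0.0071,"ax":1.81,"ay":-1.73,"az":0.23,"claw":0},
    {"tx":0.0026,"ty":-0.0248,"tz":0.0071,"ax":1.81,"ay":-1.73,"az":0.23,"claw":0}
  ]
}}

```text
clock: 2.87
tcp_pos: [0.4263, 0.1444, 0.3065]
orientation: [0.057, 2.803, -0.451]
contact_force: [0.2, 0.1, -0.1]
grip_width: 0.0856
gripper_force: 0.0
```

```bash
python3 -c "
from h import *; rowto(P(.027,-.027,.038),ptool(PY),8)
im=snap('scene','s2.png'); u,v=297,230; cv2.imwrite('pics/s2c.png',cv2.resize(cv2.cvtColor(im[v-70:v+50,u-80:u+80],4),None,fx=4,fy=4))"
```

```text
t [-0.0002 -0.      0.0091] deg [-0.02  0.01 -0.  ] n 8 tcp [0.4488 0.1216 0.2411]
```

View pics/s2c.png

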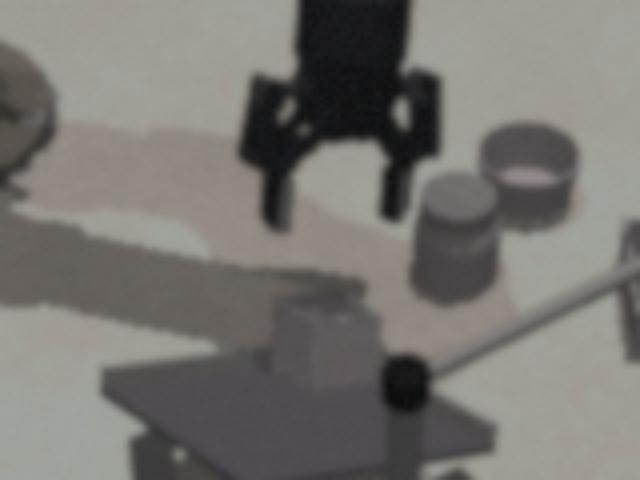

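The gripper at crop (340,180) straddles the cube at (325,340). Descending and closing.

Request:
{"name": "arm_command", "arguments": {
  "squeeze": 30,
  "plan": [
    {"tx":-0.0002,"ty":0,"tz":0.0091,"ax":0,"ay":0,"az":0,"claw":0},
    {"tx":-0.0002,"ty":0,"tz":0.0091,"ax":0,"ay":0,"az":0,"claw":0},
    {"tx":-0.0002,"ty":0,"tz":0.0091,"ax":0,"ay":0,"az":0,"claw":0},
    {"tx":-0.0002,"ty":0,"tz":0.0091,"ax":0,"ay":0,"az":0,"claw":0},
    {"tx":-0.0002,"ty":0,"tz":0.0091,"ax":0,"ay":0,"az":0,"claw":0},
    {"tx":-0.0002,"ty":0,"tz":0.0091,"ax":0,"ay":0,"az":0,"claw":0},
    {"tx":-0.0002,"ty":0,"tz":0.0091,"ax":0,"ay":0,"az":0,"claw":0},
    {"tx":-0.0002,"ty":0,"tz":0.0091,"ax":0,"ay":0,"az":0,"claw":0},
    {"tx":0,"ty":0,"tz":0,"ax":0,"ay":0,"az":0,"claw":0.5},
    {"tx":0,"ty":0,"tz":0,"ax":0,"ay":0,"az":0,"claw":1}
  ]
}}

```text
clock: 3.75
tcp_pos: [0.4488, 0.1226, 0.2404]
orientation: [0.057, 2.805, -0.452]
contact_force: [0.5, 0.2, 0.2]
grip_width: 0.0638
gripper_force: 0.0
```

Request:
{"name": "arm_command", "arguments": {
  "plan": [
    {"tx":0,"ty":0,"tz":0,"ax":0,"ay":0,"az":0,"claw":1},
    {"tx":0,"ty":0,"tz":0,"ax":0,"ay":0,"az":0,"claw":1},
    {"tx":0,"ty":0,"tz":0,"ax":0,"ay":0,"az":0,"claw":1},
    {"tx":0,"ty":0,"tz":0,"ax":0,"ay":0,"az":0,"claw":1},
    {"tx":0,"ty":0,"tz":-0.01,"ax":0,"ay":0,"az":0,"claw":1},
    {"tx":0,"ty":0,"tz":-0.02,"ax":0,"ay":0,"az":0,"claw":1},
    {"tx":0,"ty":0,"tz":-0.02,"ax":0,"ay":0,"az":0,"claw":1},
    {"tx":0,"ty":0,"tz":-0.02,"ax":0,"ay":0,"az":0,"claw":1},
    {"tx":0,"ty":0,"tz":-0.02,"ax":0,"ay":0,"az":0,"claw":1},
    {"tx":0,"ty":0,"tz":-0.01,"ax":0,"ay":0,"az":0,"claw":1}
  ]
}}

```text
clock: 4.58
tcp_pos: [0.42, 0.1554, 0.3335]
orientation: [0.055, 2.803, -0.445]
contact_force: [1.2, 0.4, -0.9]
grip_width: 0.0537
gripper_force: 32.5
```

```bash
python3 - <<'E'
from h import *
# tray: yaw ~ fit; use pixel detections again
for n in('top','scene'):
    r.grab_frame(n)
    for t in('tray','pedestal','stick_ball'):
        for d in r.tip_of(t,n)[:2]: print(n,t,round(d['confidence'],2),w(n,d['location']))
T=np.array([.404,-.299,0]); ty=.09
c=T+R.from_euler('z',ty).apply([-.045,0,0]); print('cube goal',c)
s=rowto([.40,-.12,.24],down(0)); s=rowto(c+[0,0,.12],down(ty),start=s)
E
```

```text
top tray 0.57 [ 0.4055 -0.2974 -0.0057]
top pedestal 0.83 [ 0.5779 -0.2877 -0.    ]
top pedestal 0.46 [0.5318 0.0615 0.0747]
top stick_ball 0.74 [ 0.5747 -0.2874  0.1466]
scene tray 0.89 [ 0.4026 -0.3014  0.0008]
scene tray 0.24 [ 0.5758 -0.2923  0.1423]
scene pedestal 0.81 [ 0.5726 -0.2936 -0.0024]
scene stick_ball 0.62 [ 0.5745 -0.2903  0.1448]
cube goal [ 0.3592 -0.303   0.    ]
t [ 0.0006 -0.0282 -0.0018] deg [-1.82  1.72 -0.23] n 10 tcp [ 0.4   -0.12   0.395]
t [ 0.0048 -0.0181  0.012 ] deg [ 0.    0.   -0.52] n 10 tcp [ 0.3592 -0.303   0.275 ]
```

Request:
{"name": "arm_command", "arguments": {
  "plan": [
    {"tx":0.0006,"ty":-0.0282,"tz":-0.0018,"ax":-1.82,"ay":1.72,"az":-0.23,"claw":1},
    {"tx":0.0006,"ty":-0.0282,"tz":-0.0018,"ax":-1.82,"ay":1.72,"az":-0.23,"claw":1},
    {"tx":0.0006,"ty":-0.0282,"tz":-0.0018,"ax":-1.82,"ay":1.72,"az":-0.23,"claw":1},
    {"tx":0.0006,"ty":-0.0282,"tz":-0.0018,"ax":-1.82,"ay":1.72,"az":-0.23,"claw":1},
    {"tx":0.0006,"ty":-0.0282,"tz":-0.0018,"ax":-1.82,"ay":1.72,"az":-0.23,"claw":1},
    {"tx":0.0006,"ty":-0.0282,"tz":-0.0018,"ax":-1.82,"ay":1.72,"az":-0.23,"claw":1},
    {"tx":0.0006,"ty":-0.0282,"tz":-0.0018,"ax":-1.82,"ay":1.72,"az":-0.23,"claw":1},
    {"tx":0.0006,"ty":-0.0282,"tz":-0.0018,"ax":-1.82,"ay":1.72,"az":-0.23,"claw":1},
    {"tx":0.0006,"ty":-0.0282,"tz":-0.0018,"ax":-1.82,"ay":1.72,"az":-0.23,"claw":1},
    {"tx":0.0006,"ty":-0.0282,"tz":-0.0018,"ax":-1.82,"ay":1.72,"az":-0.23,"claw":1}
  ]
}}

```text
clock: 5.82
tcp_pos: [0.3998, -0.1211, 0.3952]
orientation: [-0.001, 3.141, 0.006]
contact_force: [0.5, -1.2, -1.9]
grip_width: 0.0536
gripper_force: 32.4
```

Request:
{"name": "arm_command", "arguments": {
  "plan": [
    {"tx":0.0048,"ty":-0.0181,"tz":0.012,"ax":0,"ay":0,"az":-0.52,"claw":1},
    {"tx":0.0048,"ty":-0.0181,"tz":0.012,"ax":0,"ay":0,"az":-0.52,"claw":1},
    {"tx":0.0048,"ty":-0.0181,"tz":0.012,"ax":0,"ay":0,"az":-0.52,"claw":1},
    {"tx":0.0048,"ty":-0.0181,"tz":0.012,"ax":0,"ay":0,"az":-0.52,"claw":1},
    {"tx":0.0048,"ty":-0.0181,"tz":0.012,"ax":0,"ay":0,"az":-0.52,"claw":1},
    {"tx":0.0048,"ty":-0.0181,"tz":0.012,"ax":0,"ay":0,"az":-0.52,"claw":1},
    {"tx":0.0048,"ty":-0.0181,"tz":0.012,"ax":0,"ay":0,"az":-0.52,"claw":1},
    {"tx":0.0048,"ty":-0.0181,"tz":0.012,"ax":0,"ay":0,"az":-0.52,"claw":1},
    {"tx":0.0048,"ty":-0.0181,"tz":0.012,"ax":0,"ay":0,"az":-0.52,"claw":1},
    {"tx":0.0048,"ty":-0.0181,"tz":0.012,"ax":0,"ay":0,"az":-0.52,"claw":1}
  ]
}}

```text
clock: 6.65
tcp_pos: [0.3595, -0.303, 0.2734]
orientation: [0.144, -3.138, -0.002]
contact_force: [1.4, -0.1, -1.7]
grip_width: 0.0537
gripper_force: 32.5
```

```bash
python3 - <<'E'
from h import *
rowto([.3592,-.303,.046],down(.09))
for n in('top','scene'):
    r.grab_frame(n)
    for d in r.tip_of('cube_tin',n)[:3]: print(n,round(d['confidence'],2),w(n,d['location']))
im=snap('scene','s3.png'); u,v=165,280; A=cv2.resize(cv2.cvtColor(im[v-60:v+60,u-60:u+60],4),None,fx=3.3,fy=3.3)
E
cat /dev/null
```

```text
t [ 0.     -0.      0.0072] deg [0.01 0.   0.01] n 10 tcp [ 0.3592 -0.303   0.201 ]
top 0.83 [ 0.3601 -0.3005  0.0786]
top 0.54 [0.4838 0.0894 0.0492]
top 0.47 [ 0.5758 -0.2884 -0.0014]
scene 0.59 [ 0.3541 -0.3048  0.0774]
```

Request:
{"name": "arm_command", "arguments": {
  "plan": [
    {"tx":0,"ty":0,"tz":0.012,"ax":0,"ay":0,"az":0,"claw":1},
    {"tx":0,"ty":0,"tz":0.012,"ax":0,"ay":0,"az":0,"claw":1},
    {"tx":0,"ty":0,"tz":0.012,"ax":0,"ay":0,"az":0,"claw":1},
    {"tx":0,"ty":0,"tz":0.012,"ax":0,"ay":0,"az":0,"claw":1},
    {"tx":0,"ty":0,"tz":0.01,"ax":0,"ay":0,"az":0,"claw":1},
    {"tx":0,"ty":0,"tz":0.006,"ax":0,"ay":0,"az":0,"claw":1},
    {"tx":0,"ty":0,"tz":0.004,"ax":0,"ay":0,"az":0,"claw":1},
    {"tx":0,"ty":0,"tz":0.003,"ax":0,"ay":0,"az":0,"claw":1},
    {"tx":0,"ty":0,"tz":0.0015,"ax":0,"ay":0,"az":0,"claw":1},
    {"tx":0,"ty":0,"tz":0,"ax":0,"ay":0,"az":0,"claw":1}
  ]
}}

```text
clock: 7.73
tcp_pos: [0.3603, -0.3019, 0.2023]
orientation: [-0.144, 3.136, 0.002]
contact_force: [0.1, -0.5, -1.0]
grip_width: 0.0535
gripper_force: 32.6
```

Request:
{"name": "arm_command", "arguments": {
  "plan": [
    {"tx":0,"ty":0,"tz":0.0015,"ax":0,"ay":0,"az":0,"claw":1},
    {"tx":0,"ty":0,"tz":0.001,"ax":0,"ay":0,"az":0,"claw":1},
    {"tx":0,"ty":0,"tz":0,"ax":0,"ay":0,"az":0,"claw":0.3},
    {"tx":0,"ty":0,"tz":0,"ax":0,"ay":0,"az":0,"claw":0},
    {"tx":0,"ty":0,"tz":0,"ax":0,"ay":0,"az":0,"claw":0},
    {"tx":0,"ty":0,"tz":0,"ax":0,"ay":0,"az":0,"claw":0},
    {"tx":0,"ty":0,"tz":-0.01,"ax":0,"ay":0,"az":0,"claw":0},
    {"tx":0,"ty":0,"tz":-0.02,"ax":0,"ay":0,"az":0,"claw":0},
    {"tx":0,"ty":0,"tz":-0.03,"ax":0,"ay":0,"az":0,"claw":0},
    {"tx":0,"ty":0,"tz":-0.04,"ax":0,"ay":0,"az":0,"claw":0}
  ]
}}

```text
clock: 8.57
tcp_pos: [0.3592, -0.3015, 0.2999]
orientation: [0.143, -3.136, -0.005]
contact_force: [2.5, 0.9, 0.3]
grip_width: 0.0857
gripper_force: 0.0
```

Request:
{"name": "arm_command", "arguments": {
  "plan": [
    {"tx":-0.006,"ty":0.03,"tz":-0.01,"ax":0,"ay":0,"az":0.5,"claw":0},
    {"tx":-0.006,"ty":0.03,"tz":-0.01,"ax":0,"ay":0,"az":0.5,"claw":0},
    {"tx":-0.006,"ty":0.03,"tz":-0.01,"ax":0,"ay":0,"az":0.5,"claw":0},
    {"tx":-0.006,"ty":0.03,"tz":-0.01,"ax":0,"ay":0,"az":0.5,"claw":0},
    {"tx":-0.006,"ty":0.03,"tz":-0.01,"ax":0,"ay":0,"az":0.5,"claw":0},
    {"tx":-0.006,"ty":0.03,"tz":0,"ax":0,"ay":0,"az":0.5,"claw":0},
    {"tx":-0.006,"ty":0.03,"tz":0,"ax":0,"ay":0,"az":0.5,"claw":0},
    {"tx":-0.006,"ty":0.03,"tz":0,"ax":0,"ay":0,"az":0.5,"claw":0},
    {"tx":-0.006,"ty":0.03,"tz":0,"ax":0,"ay":0,"az":0.5,"claw":0},
    {"tx":-0.006,"ty":0.03,"tz":0,"ax":0,"ay":0,"az":0.5,"claw":0}
  ]
}}

```text
clock: 9.4
tcp_pos: [0.4039, 0.0017, 0.3511]
orientation: [-0.005, 3.139, 0.004]
contact_force: [-0.4, -0.0, 0.1]
grip_width: 0.0857
gripper_force: 0.0
```

```bash
python3 - <<'E'
from h import *
im=cv2.cvtColor(snap('top','t4.png'),4)
for t in('cube_tin','small_tin','oblong_tin'):
    for d in r.tip_of(t,'top')[:3]: print(t,round(d['confidence'],2),w('top',d['location']))
def crop(u,v,s,polys):
    k=300/s/1.0*.5*2/1.5
    c=cv2.convertScaleAbs(cv2.resize(im[v-s:v+s,u-s:u+s],None,fx=k,fy=k,interpolation=cv2.INTER_CUBIC),alpha=1.5)
    for q in polys:
        Q=np.array([[(px('top',p)[0]-u+s+.5)*k,(px('top',p)[1]-v+s+.5)*k] for p in q],np.int32); cv2.polylines(c,[Q],True,(0,255,0),1)
    return c
sq=lambda l,b,z:[P(0,0,z),P(l,0,z),P(l,-b,z),P(0,-b,z)]
A=crop(368,244,52,[sq(.18,.18,0),sq(.18,.18,.014)])
B=crop(500,310,52,[])
cv2.imwrite('pics/c4.png',np.hstack([A,B])); print(A.shape)
s=rowto([.52,.33,.2],down(-.6)); rowto([.532,.346,.1],down(-.6),4,start=s)
E
```

```text
cube_tin 0.97 [ 0.363  -0.2993  0.0025]
small_tin 0.9 [ 0.4483 -0.2816  0.0035]
oblong_tin 0.93 [ 0.5361  0.5023 -0.002 ]
oblong_tin 0.47 [ 0.4045 -0.2968 -0.0033]
(400, 400, 3)
t [-0.0025  0.0354 -0.0004] deg [0.01 0.01 3.47] n 10 tcp [0.52  0.33  0.355]
t [-0.0002  0.005   0.025 ] deg [ 0.  0. -0.] n 4 tcp [0.532 0.346 0.255]
```

View pics/c4.png

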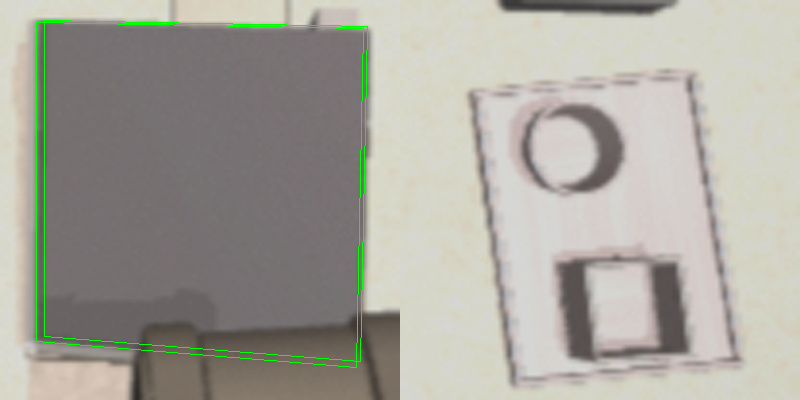

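The cube stands in the tray's free half at (620,310), and the plate outline now fits. On to the oblong tin.

Request:
{"name": "arm_command", "arguments": {
  "plan": [
    {"tx":-0.0025,"ty":0.0354,"tz":0,"ax":0,"ay":0,"az":3.47,"claw":0},
    {"tx":-0.0025,"ty":0.0354,"tz":0,"ax":0,"ay":0,"az":3.47,"claw":0},
    {"tx":-0.0025,"ty":0.0354,"tz":0,"ax":0,"ay":0,"az":3.47,"claw":0},
    {"tx":-0.0025,"ty":0.0354,"tz":0,"ax":0,"ay":0,"az":3.47,"claw":0},
    {"tx":-0.0025,"ty":0.0354,"tz":0,"ax":0,"ay":0,"az":3.47,"claw":0},
    {"tx":-0.0025,"ty":0.0354,"tz":0,"ax":0,"ay":0,"az":3.47,"claw":0},
    {"tx":-0.0025,"ty":0.0354,"tz":0,"ax":0,"ay":0,"az":3.47,"claw":0},
    {"tx":-0.0025,"ty":0.0354,"tz":0,"ax":0,"ay":0,"az":3.47,"claw":0},
    {"tx":-0.0025,"ty":0.0354,"tz":0,"ax":0,"ay":0,"az":3.47,"claw":0},
    {"tx":-0.0025,"ty":0.0354,"tz":0,"ax":0,"ay":0,"az":3.47,"claw":0}
  ]
}}

```text
clock: 10.43
tcp_pos: [0.5214, 0.3301, 0.3514]
orientation: [0.937, 2.997, 0.002]
contact_force: [1.1, -0.5, 0.7]
grip_width: 0.0851
gripper_force: 0.0
```

```bash
python3 - <<'E'
from h import *
rowto([.532,.346,.1],down(-.6)); rowto([.532,.346,.035],down(-.6))
im=cv2.cvtColor(snap('scene','s5.png'),4); q=box(np.array([.532,.346,0]),-.6,.11,.054,.045)
u,v=375,225;s=45;k=8
c=cv2.convertScaleAbs(cv2.resize(im[v-s:v+25,u-s:u+s],None,fx=k,fy=k),alpha=1.5)
Q=np.array([[(px('scene',p)[0]-u+s+.5)*k,(px('scene',p)[1]-v+s+.5)*k] for p in q],np.int32); cv2.polylines(c,[Q],True,(0,255,0),1)
cv2.imwrite('pics/c5.png',c)
for d in r.tip_of('oblong_tin','scene')[:3]: print(round(d['confidence'],2),w('scene',d['location']))
E
```

```text
t [0.     0.0019 0.0096] deg [ 0.01  0.01 -0.03] n 10 tcp [0.532 0.346 0.255]
t [0.     0.0019 0.0161] deg [ 0.01  0.01 -0.03] n 10 tcp [0.532 0.346 0.19 ]
0.82 [ 0.5309  0.4991 -0.0003]
0.79 [0.5274 0.3437 0.001 ]
```

View pics/c5.png

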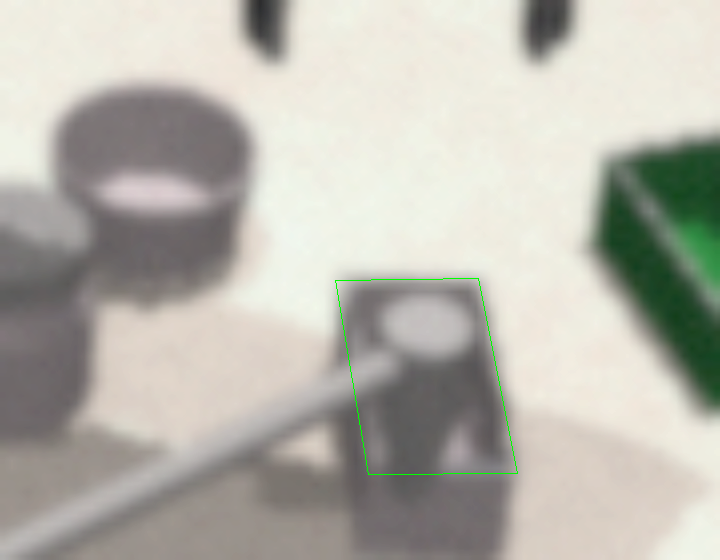

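Request:
{"name": "arm_command", "arguments": {
  "plan": [
    {"tx":0,"ty":0.0021,"tz":0.02,"ax":0,"ay":0,"az":0,"claw":0},
    {"tx":0,"ty":0.0021,"tz":0.02,"ax":0,"ay":0,"az":0,"claw":0},
    {"tx":0,"ty":0.0021,"tz":0.02,"ax":0,"ay":0,"az":0,"claw":0},
    {"tx":0,"ty":0.0021,"tz":0.02,"ax":0,"ay":0,"az":0,"claw":0},
    {"tx":0,"ty":0.0021,"tz":0.02,"ax":0,"ay":0,"az":0,"claw":0},
    {"tx":0,"ty":0.0021,"tz":0.02,"ax":0,"ay":0,"az":0,"claw":0},
    {"tx":0,"ty":0.0021,"tz":0.02,"ax":0,"ay":0,"az":0,"claw":0},
    {"tx":0,"ty":0.0021,"tz":0.012,"ax":0,"ay":0,"az":0,"claw":0},
    {"tx":0,"ty":0.0021,"tz":0.007,"ax":0,"ay":0,"az":0,"claw":0},
    {"tx":0,"ty":0,"tz":0,"ax":0,"ay":0,"az":0,"claw":0.3}
  ]
}}

```text
clock: 11.37
tcp_pos: [0.5314, 0.3451, 0.1912]
orientation: [0.931, 3.0, 0.0]
contact_force: [-0.2, 0.3, -0.6]
grip_width: 0.0757
gripper_force: 0.0
```

Request:
{"name": "arm_command", "arguments": {
  "plan": [
    {"tx":0,"ty":0,"tz":0,"ax":0,"ay":0,"az":0,"claw":1},
    {"tx":0,"ty":0,"tz":0,"ax":0,"ay":0,"az":0,"claw":1},
    {"tx":0,"ty":0,"tz":0,"ax":0,"ay":0,"az":0,"claw":1},
    {"tx":0,"ty":0,"tz":0,"ax":0,"ay":0,"az":0,"claw":1},
    {"tx":0,"ty":0,"tz":0,"ax":0,"ay":0,"az":0,"claw":1},
    {"tx":0,"ty":0,"tz":0,"ax":0,"ay":0,"az":0,"claw":1},
    {"tx":0,"ty":0,"tz":-0.015,"ax":0,"ay":0,"az":0,"claw":1},
    {"tx":0,"ty":0,"tz":-0.03,"ax":0,"ay":0,"az":0,"claw":1},
    {"tx":0,"ty":0,"tz":-0.04,"ax":0,"ay":0,"az":0,"claw":1},
    {"tx":0,"ty":0,"tz":-0.04,"ax":0,"ay":0,"az":0,"claw":1}
  ]
}}

```text
clock: 12.2
tcp_pos: [0.5303, 0.3453, 0.3185]
orientation: [-0.931, -3.0, 0.0]
contact_force: [0.8, 1.1, -2.2]
grip_width: 0.0537
gripper_force: 32.5
```

```bash
python3 - <<'E'
from h import *
for n in('top','scene'):
    r.grab_frame(n)
    for d in r.tip_of('oblong_tin',n)[:3]: print(n,round(d['confidence'],2),w(n,d['location']))
o=r.get_obs(); g=o['tcp_pos']+R.from_rotvec(o['orientation']).apply([0,0,.155]); print('grasp pt',g)
s=rowto(P(.12,-.08,.15),ptool(PY)); print(P(.12,-.08,0)); rowto(P(.12,-.08,.044),ptool(PY),start=s)
E
```

```text
top 0.76 [0.5247 0.3462 0.1233]
top 0.56 [ 0.3644 -0.3001  0.0013]
scene 0.76 [0.5319 0.4999 0.0018]
scene 0.62 [0.5299 0.3463 0.1334]
grasp pt [0.5315 0.3464 0.164 ]
t [-0.0064 -0.0244 -0.0029] deg [ 1.25 -2.21 -3.17] n 10 tcp [0.501  0.1068 0.3862]
[0.5884 0.0121 0.1098]
t [-0.     -0.      0.0106] deg [-0.  0. -0.] n 10 tcp [0.5314 0.0739 0.2901]
```

Request:
{"name": "arm_command", "arguments": {
  "plan": [
    {"tx":-0.0064,"ty":-0.0244,"tz":-0.0029,"ax":1.25,"ay":-2.21,"az":-3.17,"claw":1},
    {"tx":-0.0064,"ty":-0.0244,"tz":-0.0029,"ax":1.25,"ay":-2.21,"az":-3.17,"claw":1},
    {"tx":-0.0064,"ty":-0.0244,"tz":-0.0029,"ax":1.25,"ay":-2.21,"az":-3.17,"claw":1},
    {"tx":-0.0064,"ty":-0.0244,"tz":-0.0029,"ax":1.25,"ay":-2.21,"az":-3.17,"claw":1},
    {"tx":-0.0064,"ty":-0.0244,"tz":-0.0029,"ax":1.25,"ay":-2.21,"az":-3.17,"claw":1},
    {"tx":-0.0064,"ty":-0.0244,"tz":-0.0029,"ax":1.25,"ay":-2.21,"az":-3.17,"claw":1},
    {"tx":-0.0064,"ty":-0.0244,"tz":-0.0029,"ax":1.25,"ay":-2.21,"az":-3.17,"claw":1},
    {"tx":-0.0064,"ty":-0.0244,"tz":-0.0029,"ax":1.25,"ay":-2.21,"az":-3.17,"claw":1},
    {"tx":-0.0064,"ty":-0.0244,"tz":-0.0029,"ax":1.25,"ay":-2.21,"az":-3.17,"claw":1},
    {"tx":-0.0064,"ty":-0.0244,"tz":-0.0029,"ax":1.25,"ay":-2.21,"az":-3.17,"claw":1}
  ]
}}

```text
clock: 13.23
tcp_pos: [0.4995, 0.1056, 0.3836]
orientation: [0.05, 2.807, -0.457]
contact_force: [0.9, 0.2, -1.1]
grip_width: 0.0536
gripper_force: 32.5
```

```bash
python3 - <<'E'
from h import *
for n in('top','scene'):
    r.grab_frame(n)
    for d in r.tip_of('oblong_tin',n)[:3]: p=w(n,d['location']);print(n,round(d['confidence'],2),p,'plate',plateR(PY).inv().apply(p-O))
o=r.get_obs(); g=o['tcp_pos']+R.from_rotvec(o['orientation']).apply([0,0,.155]); print('grasp',plateR(PY).inv().apply(g-O))
rowto(P(.105,-.07,.045),ptool(PY))
E
```

```text
top 0.93 [ 0.5337  0.4999 -0.0023] plate [0.0386 0.4125 0.0656]
top 0.68 [0.5527 0.0419 0.2088] plate [ 0.1157 -0.0843  0.1092]
scene 0.82 [0.5326 0.4968 0.0013] plate [0.0386 0.4084 0.0683]
scene 0.75 [0.5483 0.0394 0.2116] plate [ 0.1124 -0.0879  0.1123]
grasp [ 0.1179 -0.0799  0.1482]
t [0.0013 0.001  0.0103] deg [-0.01 -0.02  0.  ] n 10 tcp [0.5176 0.0835 0.2836]
```

Request:
{"name": "arm_command", "arguments": {
  "plan": [
    {"tx":0.0013,"ty":0.001,"tz":0.0108,"ax":0,"ay":0,"az":0,"claw":1},
    {"tx":0.0013,"ty":0.001,"tz":0.0108,"ax":0,"ay":0,"az":0,"claw":1},
    {"tx":0.0013,"ty":0.001,"tz":0.0108,"ax":0,"ay":0,"az":0,"claw":1},
    {"tx":0.0013,"ty":0.001,"tz":0.0108,"ax":0,"ay":0,"az":0,"claw":1},
    {"tx":0.0013,"ty":0.001,"tz":0.0108,"ax":0,"ay":0,"az":0,"claw":1},
    {"tx":0.0013,"ty":0.001,"tz":0.0108,"ax":0,"ay":0,"az":0,"claw":1},
    {"tx":0.0013,"ty":0.001,"tz":0.0108,"ax":0,"ay":0,"az":0,"claw":1},
    {"tx":0.0013,"ty":0.001,"tz":0.0108,"ax":0,"ay":0,"az":0,"claw":1},
    {"tx":0.0013,"ty":0.001,"tz":0.0108,"ax":0,"ay":0,"az":0,"claw":1},
    {"tx":0.0013,"ty":0.001,"tz":0.0058,"ax":0,"ay":0,"az":0,"claw":1}
  ]
}}

```text
clock: 14.27
tcp_pos: [0.5181, 0.0849, 0.2825]
orientation: [0.053, 2.807, -0.453]
contact_force: [-0.9, -0.2, -2.0]
grip_width: 0.0535
gripper_force: 32.6
```

```bash
python3 - <<'E'
from h import *
for n in('top','scene'):
    r.grab_frame(n)
    for d in r.tip_of('oblong_tin',n)[:3]: p=w(n,d['location']);print(n,round(d['confidence'],2),'plate',plateR(PY).inv().apply(p-O))
o=r.get_obs(); g=o['tcp_pos']+R.from_rotvec(o['orientation']).apply([0,0,.155]); print('grasp',plateR(PY).inv().apply(g-O),o['contact_force'])
im=cv2.cvtColor(snap('scene','s6.png'),4); u,v=300,245; cv2.imwrite('pics/s6c.png',cv2.resize(im[v-60:v+40,u-65:u+65],None,fx=6,fy=6))
E
```

```text
top 0.9 plate [ 0.1028 -0.0687  0.0068]
top 0.68 plate [0.0398 0.4166 0.0635]
scene 0.88 plate [0.0381 0.4091 0.0695]
scene 0.84 plate [ 0.0977 -0.0719  0.0095]
grasp [ 0.106  -0.0695  0.0458] [ 0.2425 -0.5541 -1.3463]
```

View pics/s6c.png

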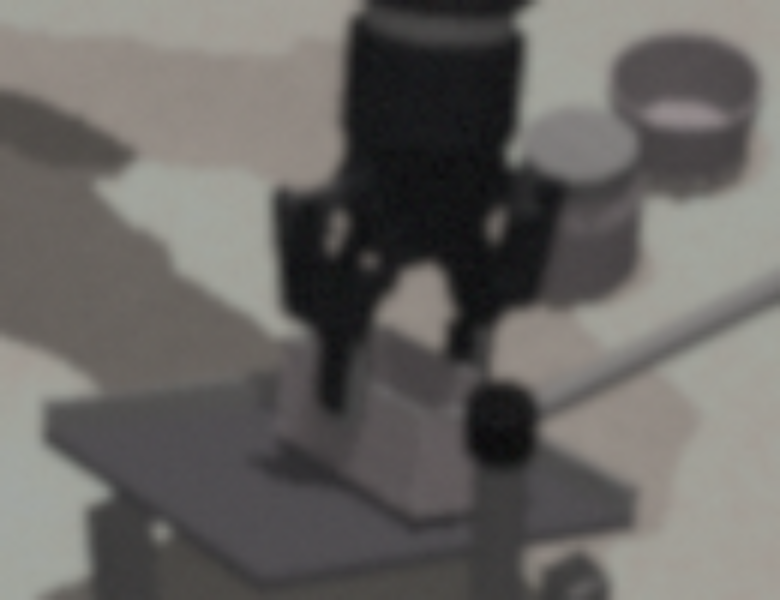

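The tin at (380,430) hangs parallel to and just above the plate. Lowering it the last millimetres.

Request:
{"name": "arm_command", "arguments": {
  "plan": [
    {"tx":0,"ty":0,"tz":0.001,"ax":0,"ay":0,"az":0,"claw":1},
    {"tx":0,"ty":0,"tz":0.001,"ax":0,"ay":0,"az":0,"claw":1},
    {"tx":0,"ty":0,"tz":0.001,"ax":0,"ay":0,"az":0,"claw":1},
    {"tx":0,"ty":0,"tz":0.001,"ax":0,"ay":0,"az":0,"claw":1},
    {"tx":0,"ty":0,"tz":0.001,"ax":0,"ay":0,"az":0,"claw":1},
    {"tx":0,"ty":0,"tz":0,"ax":0,"ay":0,"az":0,"claw":1},
    {"tx":0,"ty":0,"tz":0,"ax":0,"ay":0,"az":0,"claw":1},
    {"tx":0,"ty":0,"tz":0,"ax":0,"ay":0,"az":0,"claw":1},
    {"tx":0,"ty":0,"tz":0,"ax":0,"ay":0,"az":0,"claw":1},
    {"tx":0,"ty":0,"tz":0,"ax":0,"ay":0,"az":0,"claw":1}
  ]
}}

```text
clock: 15.35
tcp_pos: [0.5201, 0.0825, 0.2801]
orientation: [0.055, 2.805, -0.452]
contact_force: [0.3, -0.2, -0.3]
grip_width: 0.0533
gripper_force: 32.6
```

Request:
{"name": "arm_command", "arguments": {
  "plan": [
    {"tx":0,"ty":0,"tz":0,"ax":0,"ay":0,"az":0,"claw":0},
    {"tx":0,"ty":0.002,"tz":-0.012,"ax":0,"ay":0,"az":0,"claw":0},
    {"tx":0,"ty":0.002,"tz":-0.035,"ax":0,"ay":0,"az":0,"claw":0},
    {"tx":0,"ty":0,"tz":-0.04,"ax":0,"ay":0,"az":0,"claw":0},
    {"tx":0,"ty":0,"tz":-0.04,"ax":0,"ay":0,"az":0,"claw":0},
    {"tx":0,"ty":0,"tz":-0.02,"ax":0,"ay":0,"az":0,"claw":0},
    {"tx":0,"ty":0,"tz":0,"ax":0,"ay":0,"az":0,"claw":0},
    {"tx":0,"ty":0,"tz":0,"ax":0,"ay":0,"az":0,"claw":0},
    {"tx":0,"ty":0,"tz":0,"ax":0,"ay":0,"az":0,"claw":0},
    {"tx":0,"ty":0,"tz":0,"ax":0,"ay":0,"az":0,"claw":0}
  ]
}}

```text
clock: 16.18
tcp_pos: [0.4782, 0.1316, 0.411]
orientation: [0.056, 2.806, -0.454]
contact_force: [-0.1, 0.4, 0.2]
grip_width: 0.0856
gripper_force: 0.0
```

```bash
python3 - <<'E'
from h import *
I=[]
for n,u,v in(('top',368,244),('scene',300,255)):
    im=cv2.cvtColor(snap(n,n+'7.png'),4)
    for d in r.tip_of('oblong_tin',n)[:3]: p=w(n,d['location']);print(n,round(d['confidence'],2),'plate',plateR(PY).inv().apply(p-O))
    s=50;k=4;c=cv2.resize(im[v-s:v+s,u-s:u+s],None,fx=k,fy=k)
    for q in([P(0,0,.045),P(.11,0,.045),P(.11,-.054,.045),P(0,-.054,.045)],):
        Q=np.array([[(px(n,p)[0]-u+s+.5)*k,(px(n,p)[1]-v+s+.5)*k] for p in q],np.int32); cv2.polylines(c,[Q],True,(0,255,0),1)
    I.append(cv2.convertScaleAbs(c,alpha=1.5))
cv2.imwrite('pics/c7.png',np.hstack(I))
B=np.array([.576,-.290,.141])
s=rowto([.50,-.12,.26],down(-.03)); s=rowto(B+[0,0,.09],down(-.03),start=s)
E
```

```text
top 0.97 plate [0.0419 0.4155 0.0637]
scene 0.77 plate [0.0366 0.4097 0.067 ]
scene 0.71 plate [ 0.0511 -0.031   0.0047]
t [-0.0028 -0.0248  0.0045] deg [-1.8   1.75 -0.06] n 10 tcp [ 0.5   -0.12   0.415]
t [-0.0081 -0.0168  0.0029] deg [ 0.  0. -0.] n 10 tcp [ 0.576 -0.29   0.386]
```

View pics/c7.png

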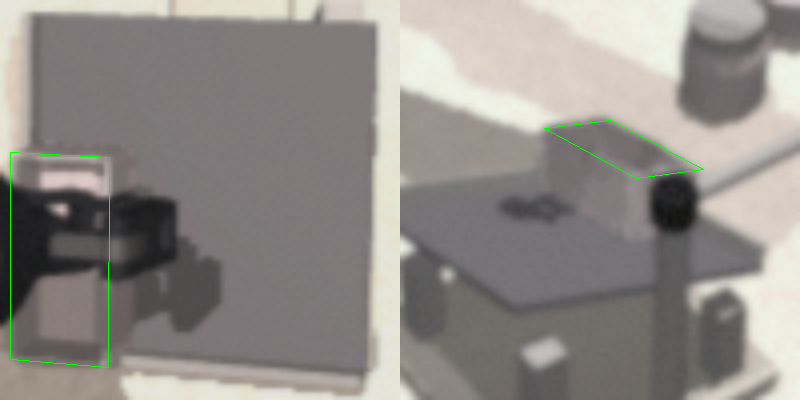

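The tin lies home in the corner, with its outline matching in both views. Now the stick.

Request:
{"name": "arm_command", "arguments": {
  "plan": [
    {"tx":-0.0028,"ty":-0.0248,"tz":0.0045,"ax":-1.8,"ay":1.75,"az":-0.06,"claw":0},
    {"tx":-0.0028,"ty":-0.0248,"tz":0.0045,"ax":-1.8,"ay":1.75,"az":-0.06,"claw":0},
    {"tx":-0.0028,"ty":-0.0248,"tz":0.0045,"ax":-1.8,"ay":1.75,"az":-0.06,"claw":0},
    {"tx":-0.0028,"ty":-0.0248,"tz":0.0045,"ax":-1.8,"ay":1.75,"az":-0.06,"claw":0},
    {"tx":-0.0028,"ty":-0.0248,"tz":0.0045,"ax":-1.8,"ay":1.75,"az":-0.06,"claw":0},
    {"tx":-0.0028,"ty":-0.0248,"tz":0.0045,"ax":-1.8,"ay":1.75,"az":-0.06,"claw":0},
    {"tx":-0.0028,"ty":-0.0248,"tz":0.0045,"ax":-1.8,"ay":1.75,"az":-0.06,"claw":0},
    {"tx":-0.0028,"ty":-0.0248,"tz":0.0045,"ax":-1.8,"ay":1.75,"az":-0.06,"claw":0},
    {"tx":-0.0028,"ty":-0.0248,"tz":0.0045,"ax":-1.8,"ay":1.75,"az":-0.06,"claw":0},
    {"tx":-0.0028,"ty":-0.0248,"tz":0.0045,"ax":-1.8,"ay":1.75,"az":-0.06,"claw":0}
  ]
}}

```text
clock: 17.22
tcp_pos: [0.5003, -0.1206, 0.4146]
orientation: [-0.045, -3.141, -0.005]
contact_force: [-0.7, -0.3, 0.8]
grip_width: 0.0852
gripper_force: 0.0
```

Request:
{"name": "arm_command", "arguments": {
  "plan": [
    {"tx":-0.0081,"ty":-0.0168,"tz":0.0029,"ax":0,"ay":0,"az":0,"claw":0},
    {"tx":-0.0081,"ty":-0.0168,"tz":0.0029,"ax":0,"ay":0,"az":0,"claw":0},
    {"tx":-0.0081,"ty":-0.0168,"tz":0.0029,"ax":0,"ay":0,"az":0,"claw":0},
    {"tx":-0.0081,"ty":-0.0168,"tz":0.0029,"ax":0,"ay":0,"az":0,"claw":0},
    {"tx":-0.0081,"ty":-0.0168,"tz":0.0029,"ax":0,"ay":0,"az":0,"claw":0},
    {"tx":-0.0081,"ty":-0.0168,"tz":0.0029,"ax":0,"ay":0,"az":0,"claw":0},
    {"tx":-0.0081,"ty":-0.0168,"tz":0.0029,"ax":0,"ay":0,"az":0,"claw":0},
    {"tx":-0.0081,"ty":-0.0168,"tz":0.0029,"ax":0,"ay":0,"az":0,"claw":0},
    {"tx":-0.0081,"ty":-0.0168,"tz":0.0029,"ax":0,"ay":0,"az":0,"claw":0},
    {"tx":-0.0081,"ty":-0.0168,"tz":0.0029,"ax":0,"ay":0,"az":0,"claw":0}
  ]
}}

```text
clock: 18.05
tcp_pos: [0.5767, -0.2904, 0.3846]
orientation: [-0.045, -3.14, -0.003]
contact_force: [0.7, 0.2, 0.3]
grip_width: 0.0851
gripper_force: 0.0
```

```bash
python3 - <<'E'
from h import *
for n in('top','scene'):
    r.grab_frame(n)
    for t in('oblong_tin','stick_ball'):
      for d in r.tip_of(t,n)[:2]: p=w(n,d['location']);print(n,t,round(d['confidence'],2),p,'plate',plateR(PY).inv().apply(p-O))
rowto([.576,-.29,.141],down(-.03))
E
```

```text
top oblong_tin 0.98 [ 0.5349  0.4992 -0.0023] plate [0.0397 0.412  0.0651]
top oblong_tin 0.78 [0.5276 0.0626 0.0725] plate [ 0.0513 -0.0259 -0.0007]
top stick_ball 0.75 [0.7061 0.1693 0.2062] plate [0.2625 0.0506 0.1025]
scene oblong_tin 0.78 [0.5237 0.0552 0.0812] plate [ 0.0501 -0.0359  0.0061]
scene oblong_tin 0.77 [0.5332 0.5011 0.0009] plate [0.039  0.4127 0.069 ]
scene stick_ball 0.78 [ 0.5746 -0.294   0.1397] plate [ 0.1131 -0.381  -0.0639]
t [ 0.     -0.0001  0.0089] deg [ 0.01 -0.    0.01] n 10 tcp [ 0.576 -0.29   0.296]
```

Request:
{"name": "arm_command", "arguments": {
  "squeeze": 20,
  "plan": [
    {"tx":0,"ty":0,"tz":0.0149,"ax":0,"ay":0,"az":0,"claw":0},
    {"tx":0,"ty":0,"tz":0.0149,"ax":0,"ay":0,"az":0,"claw":0},
    {"tx":0,"ty":0,"tz":0.0149,"ax":0,"ay":0,"az":0,"claw":0},
    {"tx":0,"ty":0,"tz":0.0149,"ax":0,"ay":0,"az":0,"claw":0},
    {"tx":0,"ty":0,"tz":0.0149,"ax":0,"ay":0,"az":0,"claw":0},
    {"tx":0,"ty":0,"tz":0.0149,"ax":0,"ay":0,"az":0,"claw":0},
    {"tx":0,"ty":0,"tz":0,"ax":0,"ay":0,"az":0,"claw":0.5},
    {"tx":0,"ty":0,"tz":0,"ax":0,"ay":0,"az":0,"claw":1},
    {"tx":0,"ty":0,"tz":0,"ax":0,"ay":0,"az":0,"claw":1},
    {"tx":0,"ty":0,"tz":0,"ax":0,"ay":0,"az":0,"claw":1}
  ]
}}

```text
clock: 19.18
tcp_pos: [0.5769, -0.2892, 0.2975]
orientation: [0.044, 3.139, 0.002]
contact_force: [-0.3, 0.3, 0.1]
grip_width: 0.0385
gripper_force: 0.0
```

Request:
{"name": "arm_command", "arguments": {
  "plan": [
    {"tx":0,"ty":0,"tz":0,"ax":0,"ay":0,"az":0,"claw":1},
    {"tx":0,"ty":0,"tz":0,"ax":0,"ay":0,"az":0,"claw":1},
    {"tx":0,"ty":0,"tz":0,"ax":0,"ay":0,"az":0,"claw":1},
    {"tx":0.006,"ty":0,"tz":0.0002,"ax":0,"ay":0,"az":0,"claw":1},
    {"tx":0.006,"ty":0,"tz":0.0006,"ax":0,"ay":0,"az":0,"claw":1},
    {"tx":0.006,"ty":0,"tz":0.001,"ax":0,"ay":0,"az":0,"claw":1},
    {"tx":0.006,"ty":0,"tz":0.0015,"ax":0,"ay":0,"az":0,"claw":1},
    {"tx":0.006,"ty":0,"tz":0.002,"ax":0,"ay":0,"az":0,"claw":1},
    {"tx":0.005,"ty":0,"tz":0.0018,"ax":0,"ay":0,"az":0,"claw":1},
    {"tx":0.003,"ty":0,"tz":0.0012,"ax":0,"ay":0,"az":0,"claw":1}
  ]
}}

```text
clock: 20.02
tcp_pos: [0.5393, -0.2894, 0.2896]
orientation: [0.046, 3.136, -0.002]
contact_force: [3.7, -4.6, 5.3]
grip_width: 0.0286
gripper_force: 20.8
```

```bash
python3 - <<'E'
from h import *
n='scene'; im=cv2.cvtColor(snap(n,'s8.png'),4)
for t in('stick_ball','nozzle_tip','oblong_tin'):
  for d in r.tip_of(t,n)[:2]: print(t,round(d['confidence'],2),w(n,d['location']))
cv2.imwrite('pics/s8c.png',cv2.resize(im[180:380,120:400],None,fx=2.8,fy=2.8))
print(r.get_obs()['contact_force'],r.get_obs()['tcp_pos'])
E
```

```text
stick_ball 0.86 [ 0.5439 -0.289   0.1346]
stick_ball 0.45 [0.5503 0.0893 0.2087]
nozzle_tip 0.91 [0.5517 0.0872 0.2071]
oblong_tin 0.84 [0.5314 0.4954 0.0003]
oblong_tin 0.31 [0.4771 0.0931 0.0508]
[ 1.6541 -5.0125  6.5259] [ 0.5392 -0.2895  0.2894]
```

View pics/s8c.png

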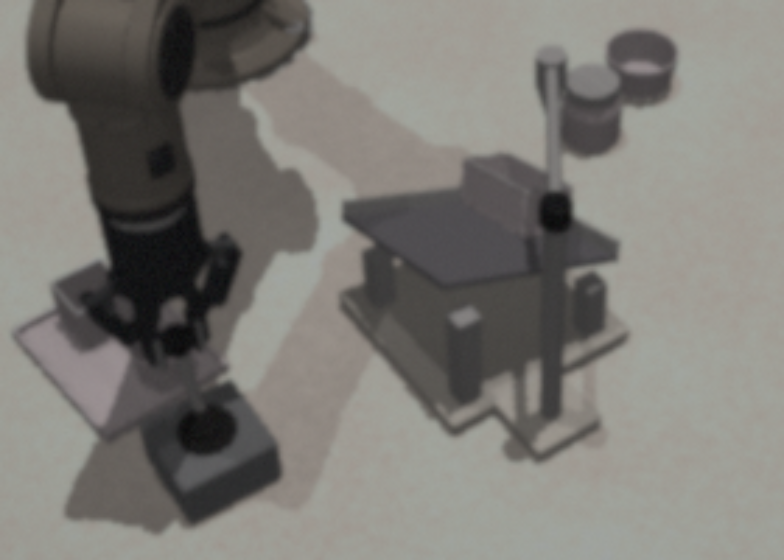

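The stick is over and the nozzle has swung towards the corner, but the ball has moved only about 33 mm. Pulling a little more, then holding.

Request:
{"name": "arm_command", "arguments": {
  "plan": [
    {"tx":0.002,"ty":0,"tz":0.001,"ax":0,"ay":0,"az":0,"claw":1},
    {"tx":0.002,"ty":0,"tz":0.0005,"ax":0,"ay":0,"az":0,"claw":1},
    {"tx":0.001,"ty":0,"tz":0,"ax":0,"ay":0,"az":0,"claw":1},
    {"tx":0,"ty":0,"tz":0,"ax":0,"ay":0,"az":0,"claw":1},
    {"tx":0,"ty":0,"tz":0,"ax":0,"ay":0,"az":0,"claw":1},
    {"tx":0,"ty":0,"tz":0,"ax":0,"ay":0,"az":0,"claw":1},
    {"tx":0,"ty":0,"tz":0,"ax":0,"ay":0,"az":0,"claw":1},
    {"tx":0,"ty":0,"tz":0,"ax":0,"ay":0,"az":0,"claw":1},
    {"tx":0,"ty":0,"tz":0,"ax":0,"ay":0,"az":0,"claw":1},
    {"tx":0,"ty":0,"tz":0,"ax":0,"ay":0,"az":0,"claw":1}
  ]
}}

```text
clock: 21.05
tcp_pos: [0.5348, -0.2892, 0.2876]
orientation: [0.045, 3.136, -0.003]
contact_force: [4.2, -6.2, 1.0]
grip_width: 0.0286
gripper_force: 20.7
```

```bash
python3 - <<'E'
from h import *
for n in('scene','top'):
  r.grab_frame(n)
  for t in('stick_ball','nozzle_tip','oblong_tin'):
    for d in r.tip_of(t,n)[:3]: print(n,t,round(d['confidence'],2),w(n,d['location']))
E
```

```text
scene stick_ball 0.7 [ 0.5413 -0.2919  0.1338]
scene nozzle_tip 0.93 [0.5404 0.0684 0.2069]
scene oblong_tin 0.88 [0.5262 0.059  0.0787]
scene oblong_tin 0.79 [0.5331 0.499  0.001 ]
top stick_ball 0.5 [ 0.541  -0.2889  0.1354]
top nozzle_tip 0.33 [ 0.4109  0.2475 -0.0062]
top oblong_tin 0.84 [ 0.5369  0.5012 -0.0045]
top oblong_tin 0.71 [0.5297 0.062  0.0746]
```

The nozzle is nearly over home at (0.54,0.068), so the stick is at about 0.4 rad or more. Pulling slightly further and holding a full second for certainty.

Request:
{"name": "arm_command", "arguments": {
  "plan": [
    {"tx":0.002,"ty":0,"tz":0.0005,"ax":0,"ay":0,"az":0,"claw":1},
    {"tx":0.001,"ty":0,"tz":0.0005,"ax":0,"ay":0,"az":0,"claw":1},
    {"tx":0,"ty":0,"tz":0,"ax":0,"ay":0,"az":0,"claw":1},
    {"tx":0,"ty":0,"tz":0,"ax":0,"ay":0,"az":0,"claw":1},
    {"tx":0,"ty":0,"tz":0,"ax":0,"ay":0,"az":0,"claw":1},
    {"tx":0,"ty":0,"tz":0,"ax":0,"ay":0,"az":0,"claw":1},
    {"tx":0,"ty":0,"tz":0,"ax":0,"ay":0,"az":0,"claw":1},
    {"tx":0,"ty":0,"tz":0,"ax":0,"ay":0,"az":0,"claw":1},
    {"tx":0,"ty":0,"tz":0,"ax":0,"ay":0,"az":0,"claw":1},
    {"tx":0,"ty":0,"tz":0,"ax":0,"ay":0,"az":0,"claw":1}
  ]
}}

```text
clock: 22.28
tcp_pos: [0.5324, -0.2891, 0.2868]
orientation: [0.045, 3.135, -0.004]
contact_force: [6.6, -7.0, 1.0]
grip_width: 0.0288
gripper_force: 20.7
```

Request:
{"name": "arm_command", "arguments": {
  "plan": [
    {"tx":0,"ty":0,"tz":0,"ax":0,"ay":0,"az":0,"claw":1},
    {"tx":0,"ty":0,"tz":0,"ax":0,"ay":0,"az":0,"claw":1},
    {"tx":0,"ty":0,"tz":0,"ax":0,"ay":0,"az":0,"claw":1},
    {"tx":0,"ty":0,"tz":0,"ax":0,"ay":0,"az":0,"claw":1},
    {"tx":0,"ty":0,"tz":0,"ax":0,"ay":0,"az":0,"claw":1},
    {"tx":0,"ty":0,"tz":0,"ax":0,"ay":0,"az":0,"claw":1},
    {"tx":0,"ty":0,"tz":0,"ax":0,"ay":0,"az":0,"claw":1},
    {"tx":0,"ty":0,"tz":0,"ax":0,"ay":0,"az":0,"claw":1},
    {"tx":0,"ty":0,"tz":0,"ax":0,"ay":0,"az":0,"claw":1},
    {"tx":0,"ty":0,"tz":0,"ax":0,"ay":0,"az":0,"claw":1}
  ]
}}

```text
clock: 23.12
tcp_pos: [0.5324, -0.2891, 0.2869]
orientation: [0.045, 3.135, -0.004]
contact_force: [7.4, -7.3, 1.6]
grip_width: 0.0286
gripper_force: 20.7
```

```bash
python3 - <<'E'
from h import *
for n in('scene','top'):
  r.grab_frame(n)
  for t in('stick_ball','nozzle_tip'):
    for d in r.tip_of(t,n)[:2]: print(n,t,round(d['confidence'],2),w(n,d['location']))
E
```

```text
scene stick_ball 0.75 [ 0.5395 -0.2939  0.1332]
scene nozzle_tip 0.41 [0.4113 0.2456 0.002 ]
scene nozzle_tip 0.36 [ 0.4463 -0.2781  0.0017]
top stick_ball 0.65 [ 0.5379 -0.2872  0.1342]
top nozzle_tip 0.59 [ 0.4105  0.2486 -0.0063]
```

The pull force of 7.4 N exceeds the spring's 4 N, so the stick is at its stop and has been held. Releasing and retreating upward.

Request:
{"name": "arm_command", "arguments": {
  "plan": [
    {"tx":0,"ty":0,"tz":0,"ax":0,"ay":0,"az":0,"claw":0},
    {"tx":0,"ty":0,"tz":0,"ax":0,"ay":0,"az":0,"claw":0},
    {"tx":0,"ty":0,"tz":0,"ax":0,"ay":0,"az":0,"claw":0},
    {"tx":0,"ty":0,"tz":0,"ax":0,"ay":0,"az":0,"claw":0},
    {"tx":0,"ty":0,"tz":-0.01,"ax":0,"ay":0,"az":0,"claw":0},
    {"tx":0,"ty":0,"tz":-0.02,"ax":0,"ay":0,"az":0,"claw":0},
    {"tx":0,"ty":0,"tz":-0.03,"ax":0,"ay":0,"az":0,"claw":0},
    {"tx":0,"ty":0,"tz":-0.03,"ax":0,"ay":0,"az":0,"claw":0},
    {"tx":0,"ty":0,"tz":-0.02,"ax":0,"ay":0,"az":0,"claw":0},
    {"tx":0,"ty":0,"tz":-0.01,"ax":0,"ay":0,"az":0,"claw":0}
  ]
}}

```text
clock: 24.25
tcp_pos: [0.5306, -0.2887, 0.409]
orientation: [0.045, 3.137, 0.001]
contact_force: [1.0, -0.7, 0.2]
grip_width: 0.0855
gripper_force: 0.0
```

Request:
{"name": "arm_command", "arguments": {
  "plan": [
    {"tx":0,"ty":0,"tz":0,"ax":0,"ay":0,"az":0,"claw":0},
    {"tx":0,"ty":0,"tz":0,"ax":0,"ay":0,"az":0,"claw":0},
    {"tx":0,"ty":0,"tz":0,"ax":0,"ay":0,"az":0,"claw":0},
    {"tx":0,"ty":0,"tz":0,"ax":0,"ay":0,"az":0,"claw":0},
    {"tx":0,"ty":0,"tz":0,"ax":0,"ay":0,"az":0,"claw":0},
    {"tx":0,"ty":0,"tz":0,"ax":0,"ay":0,"az":0,"claw":0},
    {"tx":0,"ty":0,"tz":0,"ax":0,"ay":0,"az":0,"claw":0},
    {"tx":0,"ty":0,"tz":0,"ax":0,"ay":0,"az":0,"claw":0},
    {"tx":0,"ty":0,"tz":0,"ax":0,"ay":0,"az":0,"claw":0},
    {"tx":0,"ty":0,"tz":0,"ax":0,"ay":0,"az":0,"claw":0}
  ]
}}

```text
clock: 25.08
tcp_pos: [0.5304, -0.2881, 0.4054]
orientation: [0.045, 3.141, 0.003]
contact_force: [-0.4, -0.0, 0.2]
grip_width: 0.0856
gripper_force: 0.0
```

```bash
python3 - <<'E'
from h import *
for n in('scene','top'):
  r.grab_frame(n)
  for t in('stick_ball','nozzle_tip','oblong_tin','cube_tin'):
    for d in r.tip_of(t,n)[:2]: p=w(n,d['location']); print(n,t,round(d['confidence'],2),p,plateR(PY).inv().apply(p-O))
E
```

```text
scene stick_ball 0.53 [ 0.5749 -0.2932  0.1398] [ 0.1134 -0.3803 -0.0637]
scene nozzle_tip 0.82 [0.7065 0.1674 0.2058] [0.2627 0.049  0.1015]
scene oblong_tin 0.71 [0.5323 0.4992 0.0035] [0.039  0.41   0.0711]
scene oblong_tin 0.61 [0.5268 0.058  0.0773] [ 0.0519 -0.0319  0.0025]
scene cube_tin 0.66 [ 0.3667  0.3526 -0.0012] [-0.1218  0.258   0.0688]
scene cube_tin 0.61 [ 0.3577 -0.3     0.0029] [-0.1348 -0.3642 -0.1276]
top stick_ball 0.5 [ 0.5759 -0.292   0.1455] [ 0.1161 -0.3808 -0.0584]
top nozzle_tip 0.61 [0.7097 0.1678 0.2032] [0.265  0.0505 0.0983]
top oblong_tin 0.79 [ 0.5365  0.502  -0.0029] [0.041  0.415  0.0649]
top oblong_tin 0.74 [0.5303 0.0622 0.0764] [ 0.055  -0.0273  0.002 ]
top cube_tin 0.91 [ 0.3643 -0.3003 -0.0004] [-0.1295 -0.363  -0.1326]
```

Everything is in place.

```bash
python3 -c "
from bench import r; print(r.hand_in())"
```

```text
the job is handed in; nothing more can be done
None
```

I handed the job in with no verdict shown: by my last measurements the cube tin stands in the tray, the oblong tin slid home by itself, and the stick, held at its stop for over a second, is back upright.

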